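Mix a settled bottle on the touch mixer

ROBOT

A 7-joint arm with a two-finger parallel gripper is mounted at the origin on the work surface. World frame = base frame: x ahead of the robot, y to its left, z up, the work surface at z = 0. Lengths are in m, angles in degrees, forces in N, time in s.
With the tool pointing down it reaches from about 0.425 to 0.875 m from the base axis. Payload 4.7 kg.
Tool frame: the origin (TCP) lies midway between the tips of the shut fingers; the grasp point (between the pads) lies 19 mm behind it; z points along the fingers, x is the direction in which the jaws open and shut, and the axes are right-handed (so a half turn about z gives the same grasp; the last joint's range is limited). The gripper opens to 87 mm and grips with 3 to 60 N. Pads are 19 mm wide; open, the fingers measure 117 mm over their backs; the gripper's body (75 mm by 190 mm) begins 51 mm behind the grasp point.
Start: joints at [-64.452, 18.392, -4.016, 83.108, 1.295, 78.541, -3.26], TCP at [0.272, 0.59, 0.223] pointing down, gripper open.
Joint ranges: [-163.93, 163.93], [-17.29, 119.83], [-79.2, 71.16], [3.27, 140.29], [-89.18, 269.18], [5.43, 117.66], [-154.24, 154.24]. Speed limits (degrees/s): [147.25, 147.25, 180, 180, 180, 180, 180].

INTERFACE

Orientations are given as [roll, pitch, yaw] about the fixed x, y, z axes, in that order (R = Rz(yaw) Ry(pitch) Rx(roll)).
In Python, from cell import telemetry, optics, env gives the robot as it stands.
- The arm moves only by the tool arm_command, never from a script. Its arguments are lists of equal length, an entry for each row: "translation": the shift along the tool's x, y, z in cm, a list of three; "twist": the turn about the tool's z in degrees. In form: {"translation": [[x, y, z], ...], "twist": [twist, ...]}. A call has 1 to 10 rows; each row shifts and turns the pose as measured when the row begins, along the tool's axes as they then stand; what a row does not reach is not made up. A row lasts 1/8 s, in which the tool goes at most 62.5 mm and 10.7 degrees, less where a joint would pass 70% of its speed; a pose out of reach is approached as far as the arm can. A call is refused whole if a number of a shift passes 6.25 or a number of a turn 10.7, either way. A call with a gripper value outside its range is refused whole. "grip" is the opening in per cent of the stroke, from 0 (shut) to 100 (fully open), set as the call begins (left out, the last holds). The fingers move at their own pace and stop on an object; "force" is the grip in N (left out, the last holds). Time passes only in rows, so rows that do not move let the fingers close. It gives the time, the measured TCP pose, the force and the opening at its end, in the units of the state.
- telemetry.get_obs(): the state, without advancing time (a new reading comes with each control period).
- optics.read_camera(name): name is "scene" or "side" or "wrist"; returns a dict with "img" (384x512x3 uint8, blue, green, red), "fx", "fy", "cx", "cy" (pixels), "extrinsics" (4x4, takes a point from camera to world coordinates); the wrist camera has in their place "hand_eye" (4x4, takes a point from camera to tool coordinates, whose origin is the TCP and whose axes are the tool frame's). Camera axes: x right, y up, looking along -z (the intrinsics and any distortion apply to the point x, -y, -z); pixel columns grow to the right and rows downward; lengths in m; the calibration is good to about 2 mm. A picture is of the moment at which its call begins: read the wrist's pose just before it. There is no depth.
- env.sign_off(): hands the job in, once; it reports no verdict.
The state is a dict: "time_s": time; "qpos": joint angles; "joint_velocities": joint speeds; "effort": joint torques, N m; "tool_pos": TCP position; "tool_rot": TCP orientation; "force": force on the tool from outside, world axes, zero at the start; "wrist_torque": the same for the moment, N m; "grip_width": finger opening in m.
Only numpy, scipy, OpenCV 4.12 (cv2) and the standard library are available. Lean on these libraries where they do the work, as an engineer would, in place of code of your own. Each camera call takes 0.05 s, during which the arm holds its last target. There are 200 camera calls.

TASK

The filler in the small amber paint bottle has settled: pick it up, turn it over until its cap points steeply down (at least 30 degrees below level), then turn it upright again and set it in the rubber ring on top of the touch mixer. The mixer runs only while its sprung ring is pushed down, so press the bottle down in the ring without forcing it and finish while still holding it pressed there with the gripper: do not let go. Leave everything else on the bench as it stands.

Things in the scene. Friction and masses are not known exactly. Their poses are not given: they have to be found in the camera images.
- bottle_center (a point): Centre (half-way up) of the small bottle, closed, which stands upright at the start: amber glass, 105 mm high, 46 mm across, with a paper label; straight round wall from the foot to 70 mm, then a round shoulder and a black screw cap 29 mm across from 83 to 105 mm. About 160 g (110 to 225 g). Its z axis points from the foot to the cap; the foot lies 52.5 mm below this point. It is the smaller of the two amber bottles.
- mixer: Compact touch mixer, fixed to the bench: round white housing 122 mm across and 60 mm high, with a black speed dial on its front (-x at yaw 0). Origin at the centre of its underside. On top, on a steel coil spring, is a black rubber ring cradle that slides straight down.
- cradle_seat (a point): Centre of the flat seat inside the ring, where the bottle's foot rests; z points up. At rest it is 86 mm above the bench and it moves down with the ring. The ring's wall stands 16 mm above the seat, its rim 78 mm across outside; the opening is 69 mm across at the rim and narrows to 52 mm at 5 mm above the seat, 51 mm at the seat.
- cradle (a joint): How far the ring is pushed down, in m: 0 at rest (up), 0.010 at its stop. It needs about 6 N to start moving and about 14 N at the stop, the bottle's weight (1 to 2 N) included; it springs back when let go. The mixer runs from 0.005 on.
- tall_bottle: Bystander: large amber bottle, 62 mm across, 150 mm high; origin at the centre of its underside.
- jar: Bystander: squat white plastic jar, 67 mm across, 58 mm high; origin at the centre of its underside.
- spool: Bystander: spool of solder standing on its flange, 62 mm across, 45 mm high; origin at the centre of its underside.
- meter: Bystander: black hand multimeter lying on its back, 155 x 78 x 40 mm, long side along its own x; origin at the centre of its underside.
- tip_tin: Bystander: open steel tin of brass wool, 72 mm across, 30 mm high; origin at the centre of its underside.
- screwdriver: Bystander: screwdriver 190 mm long lying on the bench along its own x, under 35 mm high.
- brush: Bystander: small brush 170 mm long lying on the bench along its own x, under 35 mm high.
There are look-alikes about, which are no part of the job. What is shaped like the part that bears bottle_center but green or turquoise is not meant.

How it is judged:
By the outcome, as a careful person would: the job done as asked, in the order asked, and still so for the second after the job is handed in, while the arm keeps its last pose, push and grip.
It also fails if it takes over 48 s, if anything falls off the work surface, if the arm or the gripper's body presses on something with over 40 N, if the wrist force passes 120 N, or if a joint passes its speed limit or range.

## Working session

There is one attempt and no reset: what is moved stays moved. The work goes in short steps, Python scripts to look and compute and a tool call to move; the robot and the scene stay as the last step left them, time stands still between calls to the robot, and variables do not carry over. Pictures are saved under pics/ and viewed, about 8 in all and at most 12, crops included, and the job is handed in when it is done.

Besides the shell and the picture viewer there is one more tool, called after "Call:" by a JSON object that holds its "api" and its "payload". arm_command: Moves the arm, as the interface text tells. Its arguments: {"type":"object","properties":{"translation":{"type":"array","items":{"type":"array","items":{"type":"number"}}},"twist":{"type":"array","items":{"type":"number"}},"grip":{"type":"number"},"force":{"type":"number"}},"required":["translation","twist"]}

```bash
mkdir -p pics; ls; python3 - <<'E'
from cell import telemetry, optics
import cv2,numpy as np
o=telemetry.get_obs();print(o)
a=[]
for n in("scene","side","wrist"):
    c=optics.read_camera(n);cv2.imwrite(f"pics/{n}0.png",c["img"]);a.append(c["img"])
    print(n,{k:np.round(v,4).tolist() for k,v in c.items() if k!="img"})
E
```

```text
pics
{'time_s': 0.0, 'qpos': array([-64.45169579,  18.43958787,  -4.01584133,  83.17415743,
         1.29454693,  78.54194401,  -3.26048901]), 'joint_velocities': array([ 0.03011423,  0.07457885,  0.00565151,  0.05966793, -0.07068298,
        0.00286407,  0.00193326]), 'effort': array([ 1.09165820e-03, -4.91306126e+01, -4.03330754e-01, -3.12517869e+01,
       -6.40367414e-02,  4.38136433e-02,  1.66299019e-04]), 'tool_pos': array([0.27183843, 0.58981425, 0.2214621 ]), 'tool_rot': array([1.79994758e+02, 1.10468836e-01, 6.52611385e+01]), 'force': array([ 0.19200379, -0.16107029,  0.2024519 ]), 'wrist_torque': array([-0.00741838,  0.00055137, -0.02045691]), 'grip_width': 0.08720517478845022}
scene {'fx': 403.1974, 'fy': 403.1974, 'cx': 253.9973, 'cy': 185.7635, 'extrinsics': [[-0.7067, -0.4166, 0.5719, 1.2544], [0.7075, -0.4058, 0.5786, 0.6822], [-0.009, 0.8135, 0.5815, 0.7994], [0.0, 0.0, 0.0, 1.0]]}
side {'fx': 493.4898, 'fy': 493.4898, 'cx': 250.1098, 'cy': 197.0322, 'extrinsics': [[0.968, 0.1973, -0.1549, 0.3432], [-0.2502, 0.7168, -0.6508, -0.8555], [-0.0174, 0.6688, 0.7432, 1.0231], [0.0, 0.0, 0.0, 1.0]]}
wrist {'fx': 337.1399, 'fy': 337.1399, 'cx': 257.3608, 'cy': 189.6265, 'hand_eye': [[1.0, -0.0009, 0.0007, -0.001], [-0.0007, -0.967, -0.2546, -0.0677], [0.0009, 0.2546, -0.967, -0.1623], [0.0, 0.0, 0.0, 1.0]]}
```

View pics/scene0.png

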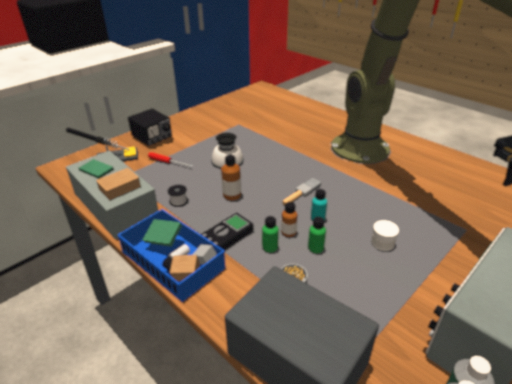

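View pics/side0.png

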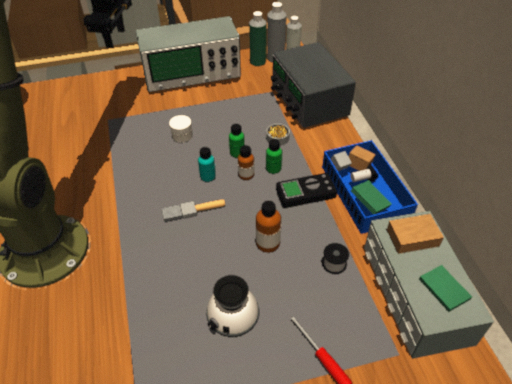

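Candidates for the target: amber small, scene (289,220) / side (246,162); amber tall, scene (232,178) / side (268,226). The green bottles are at scene (270,235) and (317,236), and the turquoise one at (319,205). By description I choose the smaller amber one. Next I measure it and check one close crop.

```bash
cat > h.py <<'E'
import numpy as np,cv2
from scipy.spatial.transform import Rotation as R
from cell import telemetry, optics
def pose():
    o=telemetry.get_obs();T=np.eye(4);T[:3,:3]=R.from_euler('xyz',o['tool_rot'],degrees=True).as_matrix();T[:3,3]=o['tool_pos'];return T,o
def cam(n):
    T,o=pose();c=optics.read_camera(n)
    c['E']=c['extrinsics'] if n!='wrist' else T@c['hand_eye'];return c
def ray(c,p):
    d=np.array([(p[0]-c['cx'])/c['fx'],-(p[1]-c['cy'])/c['fy'],-1.]);d=c['E'][:3,:3]@d
    return c['E'][:3,3],d/np.linalg.norm(d)
def plane(c,p,z):
    o,d=ray(c,p);return o+d*(z-o[2])/d[2]
def tri(l):
    A=np.zeros((3,3));b=np.zeros(3);rs=[ray(c,p) for c,p in l]
    for o,d in rs: M=np.eye(3)-np.outer(d,d);A+=M;b+=M@o
    x=np.linalg.solve(A,b);return x,max(np.linalg.norm((np.eye(3)-np.outer(d,d))@(x-o)) for o,d in rs)
def proj(c,X):
    q=c['E'][:3,:3].T@(np.asarray(X)-c['E'][:3,3]);return np.array([c['cx']+c['fx']*q[0]/-q[2],c['cy']-c['fy']*q[1]/-q[2]])
def blob(m,near):
    n,l,s,ce=cv2.connectedComponentsWithStats(m.astype(np.uint8))
    k=[i for i in range(1,n) if s[i,4]>12]
    i=min(k,key=lambda i:np.hypot(*(ce[i]-near)));return l==i,s[i],ce[i]
E
python3 - <<'E'
from h import *
S=cam('scene');D=cam('side')
def amber(c):
    h=cv2.cvtColor(c['img'],cv2.COLOR_BGR2HSV);return (h[...,0]<16)&(h[...,1]>120)&(h[...,2]>50)
def dark(c,t=55): return c['img'].max(2)<t
for n,c,pts in(('scene',S,[((289,220),(290,206)),((232,178),(231,160))]),('side',D,[((246,162),(246,150)),((268,226),(268,208))])):
    for a,k in pts:
        _,s,ce=blob(amber(c),a);print(n,'amber',s,ce)
        _,s,ce=blob(dark(c),k);print(n,'cap',s,ce)
for n,c,k in(('scene',S,(227,138)),('side',D,(232,290))):
    _,s,ce=blob(dark(c),k);print(n,'ring',s,ce)
a=cv2.resize(S['img'][120:270,190:350],None,fx=5,fy=4*1.25,interpolation=cv2.INTER_CUBIC)[:,:800]
b=cv2.resize(D['img'][130:345,180:300],None,fx=3.4,fy=3.4,interpolation=cv2.INTER_CUBIC)
a=cv2.resize(a,(390,366));b=b[:600]
b=cv2.resize(b,(int(b.shape[1]*600/b.shape[0]),600));
can=np.zeros((600,800,3),np.uint8);can[:366,:390]=a;can[:,395:395+b.shape[1]]=b[:,:405]
cv2.imwrite('pics/crop1.png',can)
E
```

```text
scene amber [282 210  15  14 160] [289.04375 216.74375]
scene cap [286 203   8  10  66] [289.62121212 207.37878788]
scene amber [221 163  19  18 268] [230.31716418 171.89925373]
scene cap [226 156   9   9  61] [229.75409836 160.2295082 ]
side amber [238 154  16  14 169] [245.71005917 161.        ]
side cap [239 145  12  12 111] [244.63963964 150.8018018 ]
side amber [256 210  25  25 474] [267.87552743 222.71308017]
side cap [262 201  13  16 172] [268.0755814  208.36046512]
scene ring [217 134  18  12 168] [225.82142857 139.23214286]
side ring [214 276  34  35 856] [230.5771028  291.26869159]
```

View pics/crop1.png

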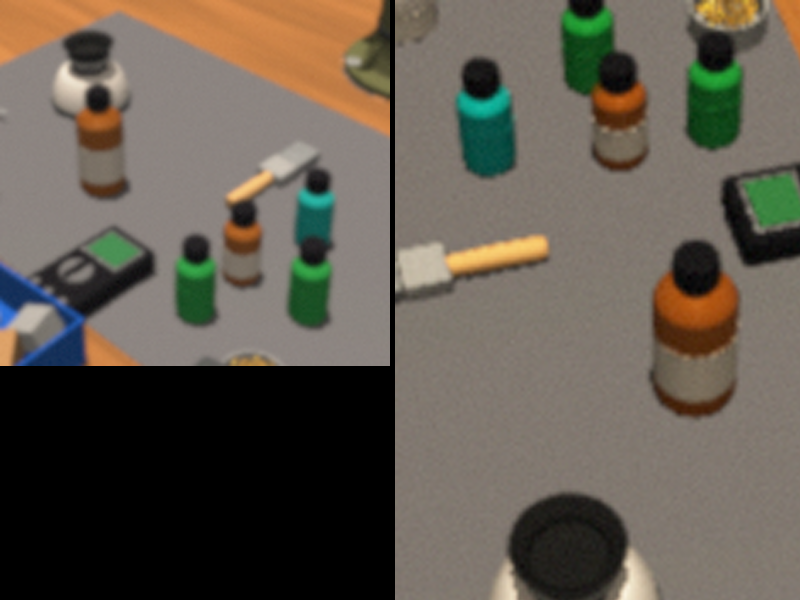

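The crop confirms the small amber bottle: side crop (620,110), with the cap at (618,70). Green, turquoise and green neighbours stand close by. The mixer ring is at side crop (568,545). Next I compute positions.

```bash
python3 - <<'E'
from h import *
S=cam('scene');D=cam('side')
np.set_printoptions(precision=4,suppress=True)
print('cap',tri([(S,(289.6,207.4)),(D,(244.6,150.8))]))
print('tallcap',tri([(S,(229.9,160.2)),(D,(268.1,208.4))]))
def dk(c,t=55): return c['img'].max(2)<t
def dark(c,k): return blob(dk(c),k)
for n,s,d in(('gA',(270,223),(236,130)),('gB',(317,225),(274,145)),('tq',(319,193),(206,152))):
    try:
        a=dark(S,s);b=dark(D,d);print(n,a[2],b[2],a[1][4],b[1][4],tri([(S,a[2]),(D,b[2])]))
    except Exception as e: print(n,e)
m,s,_=dark(D,(232,290));ys,xs=np.nonzero(m);print('side rim',xs.min(),xs.max(),ys.min())
print('ring by side, rim plane .102', plane(D,(230.9,290),.102), 'scene',plane(S,(226,137.8),.102), tri([(S,(226,137.8)),(D,(230.9,290))]))
for n,c in(('white jar',(180,123)),('brush',(213,206)),('meter',(307,190)),('tin',(277,130)),('spool',(335,252)),('sd',(320,350))):print(n,plane(D,c,.03))
E
```

```text
cap (array([0.5654, 0.1265, 0.0955]), np.float64(0.0008574097957895747))
tallcap (array([ 0.5595, -0.1261,  0.1376]), np.float64(0.00017722202483699405))
gA [270. 222.] [235.6413 129.1087] 83 92 (array([0.6006, 0.1543, 0.1126]), np.float64(0.05752591110429562))
gB [318.3776 222.0408] [273.7706 144.4128] 98 109 (array([0.6159, 0.1964, 0.0866]), np.float64(0.05902997085455208))
tq [319.9697 194.1212] [204.85 152.79] 66 100 (array([0.4573, 0.1489, 0.0953]), np.float64(0.00022877219661681124))
side rim 214 247 276
ring by side, rim plane .102 [ 0.428  -0.2981  0.102 ] scene [ 0.4299 -0.2916  0.102 ] (array([ 0.4276, -0.2957,  0.0991]), np.float64(0.0009201233046359976))
white jar [0.416  0.3757 0.03  ]
brush [0.4465 0.0093 0.03  ]
meter [ 0.7067 -0.002   0.03  ]
tin [0.6995 0.2612 0.03  ]
spool [ 0.7055 -0.2166  0.03  ]
sd [ 0.5837 -0.4457  0.03  ]
```

Call:
{"api": "arm_command", "payload": {"translation": [[0,0,-3],[0,0,-3],[0,0,-3],[0,0,-3],[0,0,-3],[0,0,-3],[0,0,-3],[0,0,-3],[0,0,-3]], "twist": [10,10,10,10,10,10,10,10,10]}}

```text
time_s: 1.48
tool_pos: [0.2716, 0.5893, 0.497]
tool_rot: [179.6, -0.0, -27.7]
force: [-0.3, -0.1, 0.9]
grip_width: 0.0867
```

```bash
python3 - <<'E'
from h import *
np.set_printoptions(precision=4,suppress=True)
T,o=pose();print(T,o['qpos'],o['time_s'])
S=cam('scene');D=cam('side')
print('g2',tri([(S,(270,222)),(D,(273.8,144.4))]),'g1',tri([(S,(318.4,222)),(D,(235.6,129.1))]))
E
```

```text
[[ 0.8854 -0.4648 -0.0028  0.2716]
 [-0.4648 -0.8854 -0.0065  0.5893]
 [ 0.0006  0.007  -1.      0.497 ]
 [ 0.      0.      0.      1.    ]] [-72.6699  21.379    8.6465  48.2704  -3.3466 110.9438 -93.4813] 1.475
g2 (array([0.6499, 0.1302, 0.0959]), np.float64(0.0003388401871375576)) g1 (array([0.5616, 0.2225, 0.0967]), np.float64(0.00035379063472134524))
```

Call:
{"api": "arm_command", "payload": {"translation": [[0,0,-6],[0,0,-6],[0,0,-6],[0,0,-6]], "twist": [0,0,0,0]}}

```text
time_s: 2.08
tool_pos: [0.254, 0.5502, 0.6249]
tool_rot: [-172.7, 0.3, -27.1]
force: [-1.1, -0.4, 0.4]
grip_width: 0.0876
```

```bash
cat >> h.py <<'E'
np.set_printoptions(precision=4,suppress=True)
def st():
    T,o=pose();z=T[:3,2]
    print('t',o['time_s'],'p',T[:3,3],'q',np.round(o['qpos'],1),'F',o['force'],'w',o['grip_width']);print(T[:3,:3]);print('depr',np.degrees(np.arcsin(-z[2])),'az',np.degrees(np.arctan2(z[1],z[0])),'x elev',np.degrees(np.arcsin(T[2,0])))
    return T,o
E
python3 -c "from h import *;st()"
```

```text
t 2.075 p [0.254  0.5502 0.6249] q [-75.9  17.2  14.1  38.3  -5.  117.6 -92.5] F [-1.1264 -0.4233  0.3559] w 0.08757667476836307
[[ 0.8899 -0.453   0.0535]
 [-0.4561 -0.8825  0.1151]
 [-0.0049 -0.1269 -0.9919]]
depr 82.70531752875117 az 65.06876831934488 x elev -0.2820455122644526
```

Call:
{"api": "arm_command", "payload": {"translation": [[0,1.1,-5.3],[0,1,-5.3],[0,0.6,-5.4],[0,0.3,-5.4],[0,0,-5.4],[0,-0.4,-5.4],[0,-0.7,-5.3],[0,-1,-5.3]], "twist": [0,0,0,0,0,0,0,0]}}

```text
time_s: 3.08
tool_pos: [0.197, 0.4202, 0.7905]
tool_rot: [-155.1, 1.7, -25.6]
force: [0.7, 0.3, -0.6]
grip_width: 0.0869
```

```bash
python3 -c "from h import *;st()"
```

```text
t 3.075 p [0.197  0.4202 0.7905] q [-81.8  -1.   13.   38.4   0.6 117.6 -94.4] F [ 0.7283  0.3043 -0.5608] w 0.08688305198649772
[[ 0.9012 -0.4037  0.1581]
 [-0.4325 -0.8121  0.3917]
 [-0.0297 -0.4213 -0.9064]]
depr 65.01706739756412 az 68.02401944545612 x elev -1.704350604056908
```

Call:
{"api": "arm_command", "payload": {"translation": [[0,-2,-5.6],[0,-2,-5.6],[0,-2.3,-5.5],[0,-2.6,-5.3],[0,-2.8,-5.2],[0,-3,-5],[0,-3.3,-4.8],[0,-3.6,-4.6]], "twist": [0,0,0,0,0,0,0,0]}}

```text
time_s: 4.08
tool_pos: [0.1792, 0.3594, 0.957]
tool_rot: [-133.5, 1.7, -24.5]
force: [-0.2, -0.7, -0.3]
grip_width: 0.087
```

```bash
python3 -c "from h import *;st()"
```

```text
t 4.075 p [0.1792 0.3594 0.957 ] q [-46.2  -0.2 -20.5  16.1  -0.4 117.6 -92.4] F [-0.2347 -0.713  -0.2702] w 0.08696075708215445
[[ 0.9093 -0.3059  0.282 ]
 [-0.4149 -0.6174  0.6683]
 [-0.0304 -0.7247 -0.6884]]
depr 43.501183925770945 az 67.12377614830042 x elev -1.7399180751738992
```

Call:
{"api": "arm_command", "payload": {"translation": [[0,-3.2,-5],[0,-3.2,-5],[0,-3.4,-4.9],[0,-3.6,-4.7],[0,-3.8,-4.6],[0,-4,-4.4],[0,-4.2,-4.2],[0,-4.2,-4.2]], "twist": [0,0,0,0,0,0,0,0]}}

```text
time_s: 5.08
tool_pos: [0.1308, 0.2558, 1.0658]
tool_rot: [-116.3, 1.1, -23.9]
force: [0.9, 0.4, 0.4]
grip_width: 0.0872
```

```bash
python3 -c "from h import *;st()"
```

```text
t 5.075 p [0.1308 0.2558 1.0658] q [-31.5  -2.7  29.8   3.5 -64.2 117.1 -89.5] F [0.8524 0.3951 0.4487] w 0.08721028617327893
[[ 0.9143 -0.1959  0.3546]
 [-0.4047 -0.3983  0.8232]
 [-0.02   -0.8961 -0.4434]]
depr 26.322832019632052 az 66.6919558198591 x elev -1.1445373738869187
```

Call:
{"api": "arm_command", "payload": {"translation": [[0,-1,-5],[0,-1,-5],[0,-1,-5]], "twist": [0,0,0]}}

```text
time_s: 5.45
tool_pos: [0.0954, 0.1665, 1.077]
tool_rot: [-112.4, 1.1, -24.9]
force: [-1.2, 0.0, -0.4]
grip_width: 0.0869
```

```bash
python3 -c "from h import *;st()"
```

```text
t 5.45 p [0.0954 0.1665 1.077 ] q [-55.4 -12.   16.    7.3 -25.4 117.6 -89.9] F [-1.1715  0.0273 -0.4178] w 0.08690109229929056
[[ 0.9067 -0.1761  0.3831]
 [-0.4213 -0.3379  0.8416]
 [-0.0188 -0.9245 -0.3806]]
depr 22.371548707576917 az 65.5244933157284 x elev -1.0759111538654338
```

Call:
{"api": "arm_command", "payload": {"translation": [[3,2.4,1.9],[3,2.4,1.9],[3,2.4,1.9],[3,2.4,1.9],[3,2.4,1.9],[3,2.4,1.9],[3,2.4,1.9],[3,2.4,1.9]], "twist": [0,0,0,0,0,0,0,0]}}

```text
time_s: 6.45
tool_pos: [0.2917, 0.1407, 0.8885]
tool_rot: [-118.1, -1.0, -23.3]
force: [-0.1, 1.0, 1.1]
grip_width: 0.0869
```

```bash
cat >> h.py <<'E'
def go(target,T):
    d=np.asarray(target)-T[:3,3];print('world d cm',d*100,'tool cm',T[:3,:3].T@d*100,'dist',np.linalg.norm(d)*100)
E
python3 -c "
from h import *;T,o=st();go((.5,0,.35),T)"
```

```text
t 6.45 p [0.2917 0.1407 0.8885] q [ 32.2 -17.3   2.7  61.7 -75.7 117.5 -38.3] F [-0.0681  1.0392  1.0725] w 0.08686703889220453
[[ 0.9185 -0.1723  0.3558]
 [-0.395  -0.4388  0.8071]
 [ 0.017  -0.8819 -0.4711]]
depr 28.106216117308545 az 66.20922990308249 x elev 0.9757492512636793
world d cm [ 20.8346 -14.0688 -53.8461] tool cm [23.7772 50.0699 21.4256] dist 59.42564555407043
```

Call:
{"api": "arm_command", "payload": {"translation": [[0.1,-4.4,-2.4],[0.1,-4.4,-2.4],[0.1,-4.4,-2.4]], "twist": [0,0,0]}}

```text
time_s: 6.82
tool_pos: [0.289, 0.1202, 0.9746]
tool_rot: [-117.2, -0.0, -23.8]
force: [0.2, 0.3, -0.5]
grip_width: 0.0874
```

```bash
python3 -c "
from h import *;T,o=st();go((.5,0,.35),T)"
```

```text
t 6.825 p [0.289  0.1202 0.9746] q [ -2.7  -8.7  29.4  40.  -74.  117.6 -53.1] F [ 0.2425  0.2659 -0.5298] w 0.08736702777206508
[[ 0.915  -0.1839  0.3591]
 [-0.4035 -0.4183  0.8138]
 [ 0.0005 -0.8895 -0.4569]]
depr 27.18813676930565 az 66.18775747407956 x elev 0.02984152228293558
world d cm [ 21.0978 -12.0205 -62.4634] tool cm [24.1217 56.7087 26.3351] dist 67.01699593982057
```

Call:
{"api": "arm_command", "payload": {"translation": [[0,-4,-4],[0,-4,-4],[0,-4,-4],[0,-4,-4]], "twist": [0,0,0,0]}}

```text
time_s: 7.32
tool_pos: [0.2621, 0.1446, 1.0377]
tool_rot: [-115.5, -2.3, -25.4]
force: [1.4, 1.7, 0.1]
grip_width: 0.0871
```

```bash
python3 -c "
from h import *;T,o=st();go((.5,0,.35),T)"
```

```text
t 7.325 p [0.2621 0.1446 1.0377] q [-35.5  -4.8  61.7  22.1 -78.7 117.6 -65. ] F [1.3774 1.7357 0.0949] w 0.08707865699245976
[[ 0.9024 -0.1523  0.403 ]
 [-0.429  -0.4041  0.8079]
 [ 0.0398 -0.9019 -0.43  ]]
depr 25.469133233518004 az 63.48858256293214 x elev 2.2830563874337213
world d cm [ 23.7943 -14.4629 -68.7678] tool cm [24.9376 64.2457 27.4766] dist 74.19130743236695
```

Call:
{"api": "arm_command", "payload": {"translation": [[0,-3,-5],[0,-3,-5],[0,-3,-5],[0,-3,-5]], "twist": [0,0,0,0]}}

```text
time_s: 7.82
tool_pos: [0.2155, 0.1284, 1.0607]
tool_rot: [-114.3, -4.5, -25.5]
force: [-0.1, 0.7, -1.2]
grip_width: 0.0867
```

```bash
python3 -c "
from h import *;T,o=st();go((.5,0,.35),T)"
```

```text
t 7.825 p [0.2155 0.1284 1.0607] q [-79.1 -11.2  58.3   9.2 -36.3 117.6 -74.6] F [-0.0657  0.7273 -1.1754] w 0.08671014215665843
[[ 0.8999 -0.1125  0.4214]
 [-0.429  -0.4021  0.8088]
 [ 0.0784 -0.9086 -0.4101]]
depr 24.21386668731413 az 62.48281580220425 x elev 4.499424174807929
world d cm [ 28.4477 -12.8374 -71.0676] tool cm [25.5319 66.5368 30.7513] dist 77.61875578397094
```

Call:
{"api": "arm_command", "payload": {"translation": [[-0.4,2.2,5],[-0.4,2.2,5],[-0.4,2.7,5],[-0.4,2.7,5],[-0.4,2.7,5],[-0.4,2.7,5],[-0.4,2.7,5],[-0.4,2.7,5],[-0.4,2.7,5],[-0.4,2.7,5]], "twist": [0,0,0,0,0,0,0,0,0,0]}}

```text
time_s: 9.07
tool_pos: [0.2685, 0.2057, 0.9475]
tool_rot: [-117.9, -5.1, -23.3]
force: [-0.1, -0.9, 0.6]
grip_width: 0.0869
```

```bash
python3 -c "
from h import *;T,o=st();go((.5,0,.35),T)"
```

```text
t 9.075 p [0.2685 0.2057 0.9475] q [ 27.3 -17.3  -0.8  51.7 -73.9 112.6 -46.4] F [-0.1154 -0.8702  0.6438] w 0.08694452666713151
[[ 0.9148 -0.1122  0.388 ]
 [-0.3939 -0.4605  0.7955]
 [ 0.0894 -0.8806 -0.4654]]
depr 27.737304039751173 az 64.00037517992291 x elev 5.129413750812813
world d cm [ 23.1472 -20.574  -59.7539] tool cm [23.9364 59.4937 20.4245] dist 67.30238425246291
```

Call:
{"api": "arm_command", "payload": {"translation": [[0.1,-2.3,4.4],[0.1,-2.3,4.4],[0.1,-2.3,4.4],[0.1,-2.3,4.4],[0.1,-2.3,4.4],[0.1,-2.3,4.4],[0.1,-2.3,4.4],[0.1,-2.3,4.4]], "twist": [3,3,0,0,0,0,0,0]}}

```text
time_s: 10.07
tool_pos: [0.4214, 0.5027, 0.9233]
tool_rot: [-120.5, -0.3, -26.7]
force: [-0.7, -1.1, -0.1]
grip_width: 0.0873
```

```bash
python3 -c "
from h import *;T,o=st();go((.5,0,.35),T)"
```

```text
t 10.075 p [0.4214 0.5027 0.9233] q [  9.6   9.  -72.3  35.2   3.9  82.4 -82.5] F [-0.7495 -1.0901 -0.0941] w 0.08731665076989323
[[ 0.8935 -0.2236  0.3895]
 [-0.4491 -0.4553  0.7688]
 [ 0.0054 -0.8618 -0.5072]]
depr 30.47958692428883 az 63.12979730842634 x elev 0.31209122446244564
world d cm [  7.8579 -50.2739 -57.3288] tool cm [29.2866 70.5389 -6.509 ] dist 76.65376329246946
```

Call:
{"api": "arm_command", "payload": {"translation": [[0,-5.4,1.6],[0,-5.4,1.6],[0,-5.4,1.6],[0,-5.4,1.6],[0,-5.4,1.6],[0,-5.4,1.6]], "twist": [0,0,0,0,0,0]}}

```text
time_s: 10.82
tool_pos: [0.4402, 0.6018, 1.0073]
tool_rot: [-111.2, -3.6, -25.7]
force: [0.8, -0.1, 0.3]
grip_width: 0.0872
```

```bash
python3 -c "
from h import *;T,o=st();go((.5,0,.35),T)"
```

```text
t 10.825 p [0.4402 0.6018 1.0073] q [-48.8  22.7 -13.7   3.5   0.6  85.5 -80.8] F [ 0.8497 -0.1242  0.3076] w 0.08723290786072606
[[ 0.8994 -0.1044  0.4246]
 [-0.4327 -0.3514  0.8302]
 [ 0.0625 -0.9304 -0.3612]]
depr 21.174569039096415 az 62.915984003407026 x elev 3.586041202978865
world d cm [  5.9794 -60.1755 -65.7254] tool cm [ 27.3046  81.6724 -23.68  ] dist 89.31222861543023
```

Call:
{"api": "arm_command", "payload": {"translation": [[0,-5.4,1.6],[0,-5.4,1.6]], "twist": [2,2]}}

```text
time_s: 11.08
tool_pos: [0.4423, 0.6397, 1.0245]
tool_rot: [-106.8, 0.0, -27.5]
force: [0.4, 0.1, 0.1]
grip_width: 0.0868
```

```bash
python3 -c "
from h import *;T,o=st();go((.4,.3,.5),T)"
```

```text
t 11.075 p [0.4423 0.6397 1.0245] q [-54.1  24.3  15.8   3.5 -24.2  79.5 -85.1] F [0.3637 0.0785 0.0628] w 0.08681665706660874
[[ 0.887  -0.1339  0.442 ]
 [-0.4619 -0.2566  0.849 ]
 [-0.0002 -0.9572 -0.2894]]
depr 16.823301379283834 az 62.49697841402623 x elev -0.012323430920569107
world d cm [ -4.2261 -33.9722 -52.4487] tool cm [ 11.9531  59.4872 -15.5316] dist 62.632544614816254
```

Call:
{"api": "arm_command", "payload": {"translation": [[0.8,4.2,-1.1],[0.8,4.2,-1.1],[0.8,4.2,-1.1],[0.8,4.2,-1.1],[0.8,4.2,-1.1],[0.8,4.2,-1.1],[0.8,4.2,-1.1],[0.8,4.2,-1.1]], "twist": [0,0,0,0,0,0,0,0]}}

```text
time_s: 12.08
tool_pos: [0.4341, 0.5, 0.7795]
tool_rot: [-108.6, -0.1, -26.6]
force: [-0.4, 0.3, -0.2]
grip_width: 0.0869
```

```bash
python3 -c "
from h import *;T,o=st();go((.45,.1,.4),T)"
```

```text
t 12.075 p [0.4341 0.5    0.7795] q [-40.2 -17.3   1.   84.2 -31.3  47.9 -59.2] F [-0.3746  0.2601 -0.1797] w 0.08688343272739084
[[ 0.894  -0.1405  0.4255]
 [-0.4481 -0.2857  0.8471]
 [ 0.0026 -0.948  -0.3184]]
depr 18.565432696042553 az 63.327746524209175 x elev 0.14657843283421634
world d cm [  1.5903 -40.0028 -37.9496] tool cm [ 19.2506  47.1807 -21.1265] dist 55.162726276576315
```

Call:
{"api": "arm_command", "payload": {"translation": [[0.4,4.5,0.6],[0.4,4.5,0.6],[0.4,4.5,0.6],[0.4,4.5,0.6],[0.4,4.5,0.6],[0.4,4.5,0.6],[0.4,4.5,0.6],[0.4,4.5,0.6]], "twist": [0,0,0,0,0,0,0,0]}}

```text
time_s: 13.08
tool_pos: [0.4765, 0.4385, 0.4038]
tool_rot: [-111.2, 0.1, -24.8]
force: [0.6, 0.8, -0.6]
grip_width: 0.0872
```

```bash
python3 -c "
from h import *;T,o=st();z=T[:3,2];go((.5654-.13*z[0],.1265-.13*z[1],.25),T)"
```

```text
t 13.075 p [0.4765 0.4385 0.4038] q [-20.  -16.3  -4.3 124.6 -80.   39.1   3.2] F [ 0.5628  0.8211 -0.5983] w 0.08718486970841727
[[ 0.9074 -0.1538  0.391 ]
 [-0.4202 -0.3267  0.8466]
 [-0.0024 -0.9325 -0.361 ]]
depr 21.163784575924986 az 65.20993314138384 x elev -0.1403416132775969
world d cm [  3.8078 -42.203  -15.3764] tool cm [ 21.2248  27.5399 -28.6895] dist 45.07796432754807
```

Call:
{"api": "arm_command", "payload": {"translation": [[2.1,2.7,-2.9],[2.1,2.7,-2.9],[2.1,2.7,-2.9],[2.1,2.7,-2.9],[2.1,2.7,-2.9],[2.1,2.7,-2.9]], "twist": [0,0,0,0,0,0]}}

```text
time_s: 13.82
tool_pos: [0.4852, 0.1803, 0.3028]
tool_rot: [-111.7, -0.0, -24.2]
force: [0.7, 0.6, 0.1]
grip_width: 0.0868
```

```bash
python3 -c "
from h import *;T,o=st();z=T[:3,2];go((.5654-.13*z[0],.1265-.13*z[1],.25),T)"
```

```text
t 13.825 p [0.4852 0.1803 0.3028] q [ -1.6  -9.3  17.4 130.8 -72.8  70.3  27.5] F [0.6711 0.6017 0.0921] w 0.08678988692545293
[[ 0.9123 -0.1514  0.3805]
 [-0.4096 -0.338   0.8474]
 [ 0.0003 -0.9289 -0.3703]]
depr 21.73622175551327 az 65.81552747029032 x elev 0.019593047739673873
world d cm [  3.0713 -16.3953  -5.2758] tool cm [  9.5148   9.9771 -10.7703] dist 17.49490361808484
```

Call:
{"api": "arm_command", "payload": {"translation": [[2.4,2.5,-2.7],[2.4,2.5,-2.7],[2.4,2.5,-2.7],[2.4,2.5,-2.7],[0,0,0]], "twist": [0,0,0,0,0], "grip": 70}}

```text
time_s: 14.45
tool_pos: [0.5107, 0.011, 0.2453]
tool_rot: [-111.8, -0.1, -24.3]
force: [-0.0, 1.1, 0.6]
grip_width: 0.0613
```

```bash
python3 - <<'E'
from h import *
T,o=st();z=T[:3,2]
go(np.array([.5654,.1265,.055])-.111*z,T)
c=cam('wrist');print('proj cap',proj(c,(.5654,.1265,.0955)),'foot',proj(c,(.5654,.1265,.0)))
cv2.imwrite('pics/w1.png',c['img'])
E
```

```text
t 14.45 p [0.5107 0.011  0.2453] q [  8.6  10.7  29.6 120.6 -69.   88.9  43. ] F [-0.0431  1.109   0.5508] w 0.061282891500319917
[[ 0.9117 -0.151   0.382 ]
 [-0.4108 -0.3386  0.8465]
 [ 0.0015 -0.9287 -0.3707]]
depr 21.760822020104836 az 65.70948864358274 x elev 0.0862619527253526
world d cm [  1.2332   2.1493 -14.918 ] tool cm [ 0.2189 12.941   7.8211] dist 15.122384671718653
proj cap [258.0585 253.3755] foot [257.7835 305.8666]
```

View pics/w1.png

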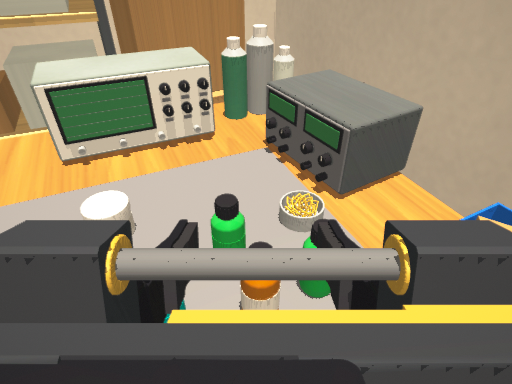

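```bash
python3 - <<'E'
from h import *
T,o=pose();z=T[:3,2]
im=cv2.imread('pics/w1.png');h=cv2.cvtColor(im,cv2.COLOR_BGR2HSV)
m=((h[...,0]<16)&(h[...,1]>120)&(h[...,2]>50));m[:282]=0;m[308:]=0;m[:,:220]=0;m[:,300:]=0
_,s,ce=blob(m,(260,290));print(s,ce)
c=dict(fx=337.14,fy=337.14,cx=257.36,cy=189.63,E=T@np.array([[1,-.0009,.0007,-.001],[-.0007,-.967,-.2546,-.0677],[.0009,.2546,-.967,-.1623],[0,0,0,1.]]))
print('pred col at z .07',proj(c,(.5654,.1265,.07)), 'wall edge px',proj(c,np.array([.5654,.1265,.07])+.023*T[:3,0]))
go(np.array([.5654,.1265,.19])+.019*z,T)
E
```

```text
[241 282  39  18 478] [259.8264 290.5314]
pred col at z .07 [261.8047 270.2564] wall edge px [282.1917 270.2781]
world d cm [ 6.2542 12.9682 -6.32  ] tool cm [ 0.4033  0.5599 15.7084] dist 15.723593200124627
```

Call:
{"api": "arm_command", "payload": {"translation": [[0.1,0.1,3.9],[0.1,0.1,3.9],[0.1,0.2,3.9],[0.1,0.2,3.9],[0,0,0]], "twist": [0,0,0,0,0]}}

```text
time_s: 15.12
tool_pos: [0.5672, 0.154, 0.1855]
tool_rot: [-111.4, -0.3, -23.6]
force: [-0.6, -0.2, -0.0]
grip_width: 0.0614
```

```bash
python3 - <<'E'
from h import *
T,o=st();z=T[:3,2]
go(np.array([.5654,.1265,.055])+.019*z,T)
a=cam('side')['img'][90:270,160:360];b=cam('scene')['img'][130:310,190:390]
cv2.imwrite('pics/pre.png',cv2.resize(np.hstack([a,b]),None,fx=2,fy=2,interpolation=cv2.INTER_CUBIC))
E
```

```text
t 15.125 p [0.5672 0.154  0.1855] q [ -1.7  14.8  20.4 124.5 -83.   74.3  46.6] F [-0.589  -0.1772 -0.0185] w 0.061351021971927426
[[ 0.9166 -0.1406  0.3741]
 [-0.3997 -0.3363  0.8527]
 [ 0.0059 -0.9312 -0.3645]]
depr 21.37437690919369 az 66.31023244206037 x elev 0.33752523147674096
world d cm [  0.5298  -1.1248 -13.7456] tool cm [ 0.8542 13.1036  4.2488] dist 13.80167507613687
```

View pics/pre.png

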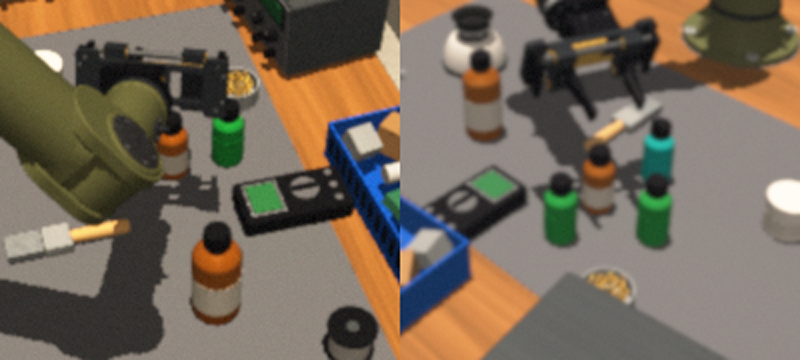

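Call:
{"api": "arm_command", "payload": {"translation": [[0.9,0.3,-0.7],[0,2.3,0.9],[0,2.3,0.9],[0,0,0]], "twist": [0,0,0,0]}}

```text
time_s: 15.72
tool_pos: [0.5772, 0.1325, 0.1397]
tool_rot: [-111.3, -0.9, -24.3]
force: [-0.3, 0.4, 0.2]
grip_width: 0.0609
```

```bash
python3 - <<'E'
from h import *
T,o=st();z=T[:3,2]
go(np.array([.5654,.1265,.055])+.019*z,T)
c=cam('side');cv2.imwrite('pics/pre2.png',cv2.resize(c['img'][90:270,160:360],None,fx=2.5,fy=2.5,interpolation=cv2.INTER_CUBIC))
E
```

```text
t 15.725 p [0.5772 0.1325 0.1397] q [  0.8  21.6  20.3 123.7 -85.4  75.9  53.2] F [-0.2652  0.3854  0.209 ] w 0.060942496940776344
[[ 0.9109 -0.1361  0.3895]
 [-0.4122 -0.3375  0.8462]
 [ 0.0163 -0.9314 -0.3636]]
depr 21.32099119093993 az 65.28750622389813 x elev 0.9319216724408278
world d cm [-0.4363  1.0118 -9.1642] tool cm [-0.9636  8.2536  4.0184] dist 9.23023582987203
```

View pics/pre2.png

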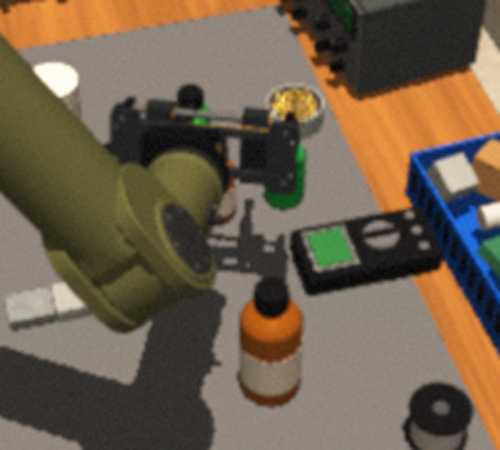

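Call:
{"api": "arm_command", "payload": {"translation": [[-0.5,0.1,0],[0,0,0],[0,0,0]], "twist": [1,0,0]}}

```text
time_s: 16.15
tool_pos: [0.5741, 0.1328, 0.1432]
tool_rot: [-111.1, -0.3, -24.8]
force: [-0.1, 0.0, 0.0]
grip_width: 0.0609
```

```bash
python3 - <<'E'
from h import *
T,o=st();z=T[:3,2]
go(np.array([.5654,.1265,.055])+.019*z,T)
E
```

```text
t 16.15 p [0.5741 0.1328 0.1432] q [  0.7  20.9  20.4 124.3 -85.5  75.9  52.4] F [-0.1159  0.0364  0.0316] w 0.06088190178263067
[[ 0.9074 -0.1473  0.3935]
 [-0.4202 -0.3293  0.8456]
 [ 0.005  -0.9327 -0.3607]]
depr 21.145842329878796 az 65.04264857433738 x elev 0.28762107820759075
world d cm [-0.1222  0.9809 -9.501 ] tool cm [-0.5708  8.5561  4.2087] dist 9.552281176507124
```

Call:
{"api": "arm_command", "payload": {"translation": [[-0.5,0.3,0.8],[0,1.3,0.5],[0,1.3,0.5],[0,1.3,0.5],[0,0,0],[0,0,0]], "twist": [0,0,0,0,0,0]}}

```text
time_s: 16.9
tool_pos: [0.5717, 0.1417, 0.0912]
tool_rot: [-111.2, -0.2, -24.8]
force: [0.6, -0.2, 1.0]
grip_width: 0.0604
```

```bash
python3 - <<'E'
from h import *
T,o=st();z=T[:3,2]
go(np.array([.5654,.1265,.055])+.019*z,T)
E
```

```text
t 16.9 p [0.5717 0.1417 0.0912] q [  5.1  26.6  14.6 124.8 -88.2  74.   59. ] F [ 0.6438 -0.2416  1.0487] w 0.06035394687365627
[[ 0.9077 -0.1492  0.3921]
 [-0.4195 -0.3288  0.8461]
 [ 0.0027 -0.9325 -0.3611]]
depr 21.16670580158753 az 65.1361193798205 x elev 0.1539452279939209
world d cm [ 0.1192  0.085  -4.3025] tool cm [0.0609 3.9664 1.6722] dist 4.304956841712051
```

Call:
{"api": "arm_command", "payload": {"translation": [[0,1,0.4],[0,1,0.4],[0,1,0.4],[0,1,0.5],[0,0,0],[0,0,0]], "twist": [0,0,0,0,0,0]}}

```text
time_s: 17.65
tool_pos: [0.5728, 0.1427, 0.0451]
tool_rot: [-111.1, -0.2, -24.9]
force: [-0.4, -0.8, 0.4]
grip_width: 0.061
```

```bash
python3 - <<'E'
from h import *
T,o=st();z=T[:3,2]
go(np.array([.5654,.1265,.055])+.019*z,T)
c=cam('side');cv2.imwrite('pics/g.png',cv2.resize(c['img'][90:270,160:360],None,fx=2.5,fy=2.5,interpolation=cv2.INTER_CUBIC))
d=cam('scene');cv2.imwrite('pics/g2.png',cv2.resize(d['img'][130:310,210:370],None,fx=3,fy=3,interpolation=cv2.INTER_CUBIC))
E
```

```text
t 17.65 p [0.5728 0.1427 0.0451] q [ 13.1  32.2   5.6 123.8 -88.6  70.7  64.4] F [-0.421  -0.8014  0.4408] w 0.0609540842719686
[[ 0.9074 -0.1487  0.3931]
 [-0.4203 -0.3283  0.8459]
 [ 0.0033 -0.9328 -0.3604]]
depr 21.1258836977052 az 65.07613506944395 x elev 0.18636157980291757
world d cm [ 0.0045 -0.0079  0.3094] tool cm [ 0.0084 -0.2867 -0.1164] dist 0.3095444870575098
```

View pics/g2.png

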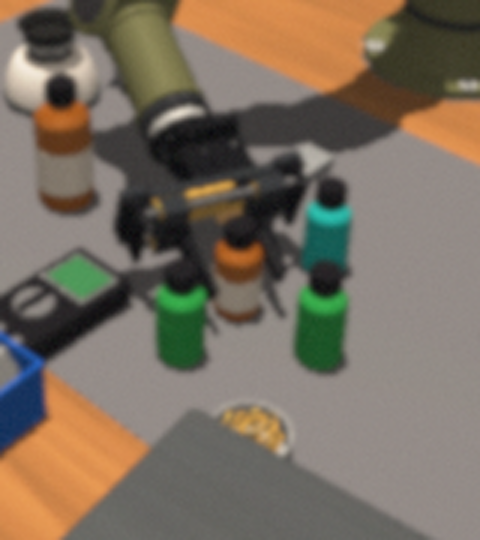

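The fingers straddle the amber bottle (picture centre (240,275)) and clear its neighbours. Now I close the gripper.

Call:
{"api": "arm_command", "payload": {"translation": [[0,0,0],[0,0,0],[0,0,0],[0,0,0],[0,-1,-0.4],[0,-1,-0.4],[0,-1,-0.4],[0,0,0]], "twist": [0,0,0,0,0,0,0,0], "grip": 0, "force": 35}}

```text
time_s: 18.75
tool_pos: [0.5725, 0.1424, 0.0802]
tool_rot: [-111.2, -0.3, -24.8]
force: [-0.4, 0.4, -1.4]
grip_width: 0.0448
```

```bash
python3 - <<'E'
from h import *
T,o=st()
E
```

```text
t 18.75 p [0.5725 0.1424 0.0802] q [ 12.6  27.4   6.2 124.4 -86.8  70.7  60.1] F [-0.4487  0.4255 -1.4136] w 0.04484765377661365
[[ 0.9078 -0.1471  0.3929]
 [-0.4195 -0.3311  0.8452]
 [ 0.0057 -0.9321 -0.3623]]
depr 21.23881242133181 az 65.0712010965196 x elev 0.32813701632431436
```

Call:
{"api": "arm_command", "payload": {"translation": [[0,-2.5,-1],[0,-3.7,-1.4],[0,-3.7,-1.4],[0,-3.7,-1.4],[0,-3.7,-1.4],[0,-3.7,-1.4],[0,0,0]], "twist": [0,0,0,0,0,0,0]}}

```text
time_s: 19.62
tool_pos: [0.5698, 0.1453, 0.3101]
tool_rot: [-111.4, -0.1, -24.7]
force: [-0.2, 0.6, -2.2]
grip_width: 0.0446
```

```bash
python3 - <<'E'
from h import *
T,o=st()
S=cam('scene');D=cam('side')
cv2.imwrite('pics/l.png',np.hstack([cv2.resize(S['img'][60:260,150:390],None,fx=1.66,fy=2),cv2.resize(D['img'][60:260,150:350],None,fx=2,fy=2)]))
E
```

```text
t 19.625 p [0.5698 0.1453 0.3101] q [ 10.5   2.4   7.7 119.6 -74.9  73.7  28.7] F [-0.1625  0.5928 -2.1828] w 0.044642886002950716
[[ 0.9086 -0.1506  0.3895]
 [-0.4176 -0.3331  0.8454]
 [ 0.0024 -0.9308 -0.3656]]
depr 21.44157034694294 az 65.26453080873641 x elev 0.13931704410127976
```

View pics/l.png

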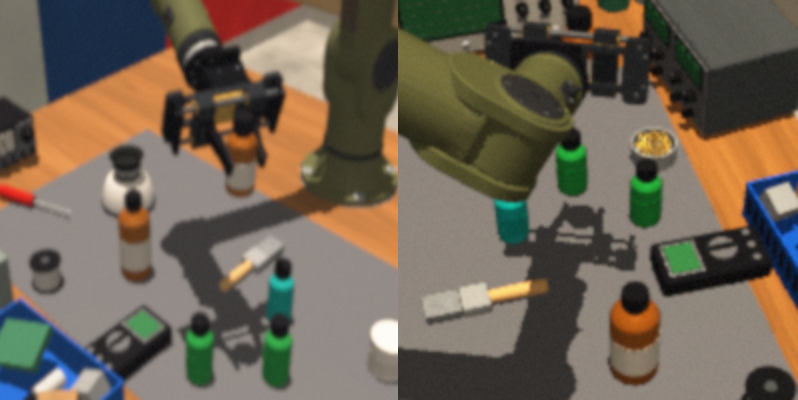

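Call:
{"api": "arm_command", "payload": {"translation": [[0,0,0],[0,0,0],[0,0,0],[0,0,0],[0,0,0],[0,0,0],[0,0,0],[0,0,0]], "twist": [8,10,10,10,10,10,10,10]}}

```text
time_s: 20.72
tool_pos: [0.5611, 0.1473, 0.285]
tool_rot: [-162.8, 66.6, -95.1]
force: [0.1, 0.3, -0.7]
grip_width: 0.0449
```

```bash
python3 - <<'E'
from h import *
T,o=st()
E
```

```text
t 20.725 p [0.5611 0.1473 0.285 ] q [  9.9   3.7   8.3 120.9 -74.6  73.5 -51.5] F [ 0.1424  0.267  -0.6612] w 0.044863874612330046
[[-0.035  -0.9277  0.3716]
 [-0.3956  0.3543  0.8473]
 [-0.9177 -0.1174 -0.3794]]
depr 22.298636804321635 az 66.31747938643831 x elev -66.5978504675443
```

Call:
{"api": "arm_command", "payload": {"translation": [[-0.3,0,0],[-0.3,0,0],[-0.3,0,0],[-0.2,0.2,0],[-0.2,0.2,0],[0,0.3,0],[0,0.3,0],[0,0.3,0],[0,0.3,0],[0,0.2,0]], "twist": [10,10,10,10,10,10,10,10,5,0]}}

```text
time_s: 21.98
tool_pos: [0.5492, 0.1618, 0.2834]
tool_rot: [113.3, 6.3, 160.2]
force: [-0.8, -0.1, -2.8]
grip_width: 0.0447
```

```bash
python3 - <<'E'
from h import *
T,o=st()
S=cam('scene');D=cam('side')
cv2.imwrite('pics/f.png',np.hstack([cv2.resize(S['img'][80:240,200:360],None,fx=2.5,fy=2.5),cv2.resize(D['img'][60:220,180:340],None,fx=2.5,fy=2.5)]))
c=T[:3,:3]@np.array([0.0024,-.9308,-.3656]);print('bottle axis now',c,np.degrees(np.arcsin(c[2]/np.linalg.norm(c))))
E
```

```text
t 21.975 p [0.5492 0.1618 0.2834] q [   8.3    2.3    8.3  121.9  -73.7   72.8 -142.7] F [-0.8142 -0.1266 -2.7531] w 0.044679377060135875
[[-0.9353  0.04    0.3515]
 [ 0.3365  0.4066  0.8493]
 [-0.109   0.9127 -0.3938]]
depr 23.190983177810523 az 67.51926651072793 x elev -6.254835925603269
bottle axis now [-0.168  -0.6882 -0.7058] -44.896344643068865
```

View pics/f.png

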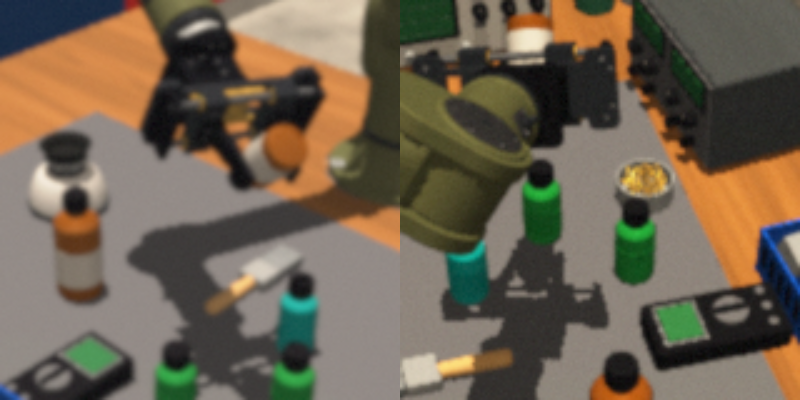

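Call:
{"api": "arm_command", "payload": {"translation": [[0,0.3,0],[0,0.3,0],[0,0.3,0],[0,0.3,0],[-0.2,0.2,0],[-0.3,0.2,0],[-0.3,0,0],[-0.3,0,0],[-0.3,0,0]], "twist": [-8,-10,-10,-10,-10,-10,-10,-10,-10]}}

```text
time_s: 23.2
tool_pos: [0.5495, 0.1721, 0.3019]
tool_rot: [-162.2, 65.3, -92.8]
force: [-1.1, -0.2, -1.3]
grip_width: 0.0449
```

Call:
{"api": "arm_command", "payload": {"translation": [[-0.3,0,0],[-0.3,0,0],[-0.2,-0.2,0],[-0.2,-0.2,0],[0,-0.3,0],[0,-0.3,0],[0,-0.3,0],[0,-0.2,0]], "twist": [-10,-10,-10,-10,-10,-10,-10,0]}}

```text
time_s: 24.2
tool_pos: [0.5554, 0.1782, 0.3162]
tool_rot: [-113.9, 8.7, -25.9]
force: [0.7, -0.2, -1.5]
grip_width: 0.0448
```

```bash
python3 - <<'E'
from h import *
T,o=st();go((.42,-.28,.3),T)
E
```

```text
t 24.2 p [0.5554 0.1782 0.3162] q [  7.4   0.1   6.8 119.5 -72.5  72.1  15.6] F [ 0.7282 -0.182  -1.4725] w 0.04478169273318596
[[ 0.8892 -0.3014  0.3442]
 [-0.4317 -0.3038  0.8493]
 [-0.1515 -0.9038 -0.4002]]
depr 23.59227651626868 az 67.94200597469343 x elev -8.71283299160916
world d cm [-13.5442 -45.8186  -1.6233] tool cm [  7.9819  19.4673 -42.9272] dist 47.806149763574886
```

Call:
{"api": "arm_command", "payload": {"translation": [[0,-0.2,0],[0,-0.2,0]], "twist": [-8,0]}}

```text
time_s: 24.45
tool_pos: [0.5561, 0.1796, 0.3191]
tool_rot: [-113.6, 1.6, -22.7]
force: [-0.4, 0.2, -1.5]
grip_width: 0.0447
```

```bash
python3 - <<'E'
from h import *
T,o=st();go((.42,-.28,.3),T)
S=cam('scene');D=cam('side')
for s,d in (((225.8,138.7),(230.5,290.5)),((226,138.2),(230.8,290))):
  print(tri([(S,s),(D,d)]),plane(S,s,.102),plane(D,d,.102))
E
```

```text
t 24.45 p [0.5561 0.1796 0.3191] q [  7.3  -0.1   6.7 119.2 -72.4  72.1  22.9] F [-0.3698  0.1806 -1.479 ] w 0.04465767753838703
[[ 0.922  -0.1786  0.3435]
 [-0.3861 -0.3598  0.8494]
 [-0.0281 -0.9158 -0.4007]]
depr 23.62289271252729 az 67.98270019478281 x elev -1.6100460882686805
world d cm [-13.6143 -45.9563  -1.9111] tool cm [  5.2448  20.7174 -42.9449] dist 47.96859593071971
(array([ 0.4276, -0.2955,  0.096 ]), np.float64(0.00014357028393005724)) [ 0.4349 -0.2871  0.102 ] [ 0.4269 -0.2991  0.102 ]
(array([ 0.4277, -0.2952,  0.0979]), np.float64(0.0005869921854345468)) [ 0.4319 -0.2894  0.102 ] [ 0.4278 -0.298   0.102 ]
```

Call:
{"api": "arm_command", "payload": {"translation": [[0.5,2,-4.3],[0.5,2,-4.3],[0.5,2,-4.3],[0.5,2,-4.3],[0.5,2,-4.3],[0.5,2,-4.3]], "twist": [-1.5,0,0,0,0,0]}}

```text
time_s: 25.3
tool_pos: [0.4736, -0.0984, 0.313]
tool_rot: [-113.6, 1.0, -22.0]
force: [1.0, -0.4, -0.9]
grip_width: 0.0448
```

```bash
python3 - <<'E'
from h import *
T,o=st();z=T[:3,2];go(np.array([.428,-.296,.24])+.019*z,T)
E
```

```text
t 25.3 p [ 0.4736 -0.0984  0.313 ] q [ 25.7  11.5  23.6 108.4 -59.6 101.8  38. ] F [ 0.9707 -0.441  -0.858 ] w 0.04477527231731896
[[ 0.9268 -0.1646  0.3375]
 [-0.3751 -0.3653  0.852 ]
 [-0.0169 -0.9162 -0.4003]]
depr 23.594780497017872 az 68.38966909760866 x elev -0.9711208961946679
world d cm [ -3.9211 -18.1377  -8.0599] tool cm [  3.3061  14.655  -13.5504] dist 20.231481074904377
```

Call:
{"api": "arm_command", "payload": {"translation": [[0.7,2.9,-2.7],[0.7,2.9,-2.7],[0.7,2.9,-2.7],[0.7,2.9,-2.7],[0,0,0]], "twist": [-1,0,0,0,0]}}

```text
time_s: 25.92
tool_pos: [0.4442, -0.2534, 0.2466]
tool_rot: [-113.8, 0.7, -22.4]
force: [-0.4, 0.8, -2.2]
grip_width: 0.0444
```

```bash
python3 - <<'E'
from h import *
T,o=st();z=T[:3,2];go(np.array([.428,-.296,.19])+.019*z,T)
E
```

```text
t 25.925 p [ 0.4442 -0.2534  0.2466] q [ 36.8  29.2  27.8  95.7 -57.1 111.7  50.7] F [-0.3626  0.7775 -2.2011] w 0.044392493032293624
[[ 0.9243 -0.164   0.3446]
 [-0.3814 -0.3691  0.8475]
 [-0.0118 -0.9148 -0.4037]]
depr 23.808875156211055 az 67.87554504990743 x elev -0.6776710068395401
world d cm [-0.9613 -2.6493 -6.4307] tool cm [0.198  7.0184 0.0194] dist 7.02119994125875
```

Call:
{"api": "arm_command", "payload": {"translation": [[0.1,2.3,0.1],[0.1,2.3,0.1],[0,0,0],[0,0,0]], "twist": [-0.5,0,0,0]}}

```text
time_s: 26.42
tool_pos: [0.4415, -0.2682, 0.2051]
tool_rot: [-113.7, 0.3, -22.2]
force: [0.5, -0.6, -1.3]
grip_width: 0.0448
```

```bash
python3 - <<'E'
from h import *
T,o=st();z=T[:3,2];go(np.array([.429,-.294,.16])+.019*z,T)
S=cam('scene');D=cam('side')
print('side: seat',proj(D,(.428,-.296,.086)),'rim',proj(D,(.428,-.296,.102)))
a=cv2.resize(S['img'][90:190,170:290],None,fx=3.3,fy=3.9);b=cv2.resize(D['img'][215:345,165:295],None,fx=3,fy=3)
cv2.imwrite('pics/m.png',np.hstack([a[:390],b]))
E
```

```text
t 26.425 p [ 0.4415 -0.2682  0.2051] q [ 38.3  33.5  27.4  95.1 -57.  110.7  55. ] F [ 0.5225 -0.6361 -1.3058] w 0.04477421023292931
[[ 0.9255 -0.1569  0.3446]
 [-0.3786 -0.3703  0.8482]
 [-0.0055 -0.9156 -0.4021]]
depr 23.71144897416547 az 67.88861687275084 x elev -0.3123026179998628
world d cm [-0.5942 -0.9727 -5.2783] tool cm [-0.1528  5.286   1.0927] dist 5.399963473920604
side: seat [231.0088 293.0864] rim [230.6657 289.1892]
```

View pics/m.png

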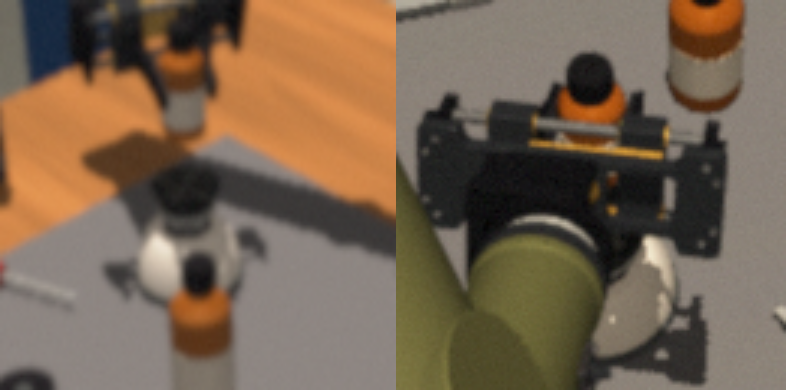

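Call:
{"api": "arm_command", "payload": {"translation": [[-0.2,0.6,-0.8],[0,0.9,0.4],[0,0,0],[0,0,0]], "twist": [-0.3,0,0,0]}}

```text
time_s: 27.02
tool_pos: [0.4358, -0.277, 0.1935]
tool_rot: [-113.8, -0.1, -22.1]
force: [0.6, 0.1, -1.3]
grip_width: 0.045
```

```bash
python3 - <<'E'
from h import *
T,o=st();z=T[:3,2];G=T[:3,3]-.019*z;print('G',G);go(np.array([.429,-.294,.138])+.019*z,T)
S=cam('scene');D=cam('side')
b=T[:3,:3]@np.array([0.0024,-.9308,-.3656]);print('axis',b)
p=G+b*.0415;print('pred cap',p,proj(S,p),proj(D,p))
r=[]
for c in(S,D):
    u=proj(c,p);m=c['img'].max(2)<45;y,x=np.nonzero(m);k=np.hypot(x-u[0],y-u[1])<9;print(k.sum(),x[k].mean(),y[k].mean())
    h=cv2.cvtColor(c['img'],cv2.COLOR_BGR2HSV);a=(h[...,0]<16)&(h[...,1]>140)&(h[...,2]>60)
    q=proj(c,G+b*.02);yy,xx=np.nonzero(a);kk=np.hypot(xx-q[0],yy-q[1])<12;print('amber',q,xx[kk].min(),xx[kk].max(),yy[kk].min(),yy[kk].max())
f=G-b*.052;print('foot',f,'scene px',proj(S,f))
a=cv2.resize(S['img'][90:170,190:260],None,fx=6,fy=6,interpolation=cv2.INTER_CUBIC);cv2.imwrite('pics/m2.png',a)
E
```

```text
t 27.025 p [ 0.4358 -0.277   0.1935] q [ 39.3  34.9  27.4  94.6 -56.6 110.7  56.8] F [ 0.5877  0.0941 -1.3397] w 0.04500467314070689
[[ 0.9265 -0.15    0.3451]
 [-0.3763 -0.3744  0.8475]
 [ 0.0021 -0.9151 -0.4033]]
depr 23.784085818835905 az 67.84573536512865 x elev 0.11856160072776394
G [ 0.4293 -0.2931  0.2012]
world d cm [-0.0263 -0.09   -6.316 ] tool cm [-0.0036  5.8172  2.4618] dist 6.316654364922623
axis [0.0157 0.0377 0.9992]
pred cap [ 0.4299 -0.2915  0.2426] [223.9516 100.965 ] [227.7367 248.7533]
99 226.8181818181818 99.07070707070707
amber [224.1979 106.7765] 213 236 100 116
192 227.453125 248.73958333333334
amber [228.2159 255.5302] 217 239 251 263
foot [ 0.4284 -0.2951  0.1492] scene px [224.9895 125.452 ]
```

View pics/m2.png

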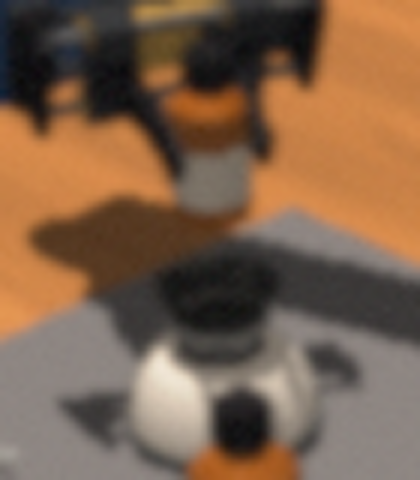

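Call:
{"api": "arm_command", "payload": {"translation": [[0,1,0.4],[0,1,0.4],[0,1,0.4],[0,1,0.4],[0,0,0]], "twist": [0,0,0,0,0]}}

```text
time_s: 27.75
tool_pos: [0.4353, -0.2779, 0.1465]
tool_rot: [-113.8, -0.0, -22.1]
force: [0.1, -0.5, -1.3]
grip_width: 0.0449
```

```bash
cat > f.py <<'E'
from h import *
T,o=st();z=T[:3,2];G=T[:3,3]-.019*z;b=T[:3,:3]@np.array([0.0024,-.9308,-.3656]);f=G-b*.052;print('axis',b,'foot',f);go(np.array([.428,-.2955,.086])+T[:3,3]-f,T)
E
python3 f.py
```

```text
t 27.75 p [ 0.4353 -0.2779  0.1465] q [ 39.9  38.8  26.8  95.2 -56.7 108.4  60.4] F [ 0.0917 -0.5454 -1.3353] w 0.0449406298045454
[[ 0.9267 -0.1508  0.3442]
 [-0.3758 -0.3737  0.848 ]
 [ 0.0007 -0.9152 -0.403 ]]
depr 23.762789543180478 az 67.90796860628328 x elev 0.041475598447763655
axis [0.0168 0.0369 0.9992] foot [ 0.4279 -0.2959  0.1022]
world d cm [ 0.0093  0.0415 -1.6194] tool cm [-0.0082  1.4652  0.6909] dist 1.6199682210221051
```

Foot at the rim and centred. I continue in small steps.

Call:
{"api": "arm_command", "payload": {"translation": [[0,0.6,0.3],[0,0.5,0.2],[0,0,0],[0,0,0]], "twist": [0,0,0,0]}}

```text
time_s: 28.25
tool_pos: [0.4356, -0.2781, 0.1341]
tool_rot: [-113.8, -0.1, -22.1]
force: [0.6, 0.0, -2.7]
grip_width: 0.0447
```

```bash
python3 f.py
```

```text
t 28.25 p [ 0.4356 -0.2781  0.1341] q [ 40.   39.8  26.6  95.3 -56.9 107.8  61.4] F [ 0.5604  0.0074 -2.6583] w 0.04470516682210785
[[ 0.9267 -0.15    0.3446]
 [-0.3759 -0.3742  0.8478]
 [ 0.0018 -0.9151 -0.4031]]
depr 23.773565162073616 az 67.87787717523216 x elev 0.10095465928352942
axis [0.0159 0.0374 0.9992] foot [ 0.4282 -0.2961  0.0898]
world d cm [-0.0213  0.0615 -0.3801] tool cm [-0.0435  0.3281  0.198 ] dist 0.38566197053375945
```

Call:
{"api": "arm_command", "payload": {"translation": [[0,0.4,0.2],[0,0.2,0.1],[0,0,0]], "twist": [0,0,0]}}

```text
time_s: 28.62
tool_pos: [0.4358, -0.2782, 0.1306]
tool_rot: [-113.6, -0.3, -22.0]
force: [-1.0, -1.1, 4.1]
grip_width: 0.0445
```

```bash
python3 f.py
```

```text
t 28.625 p [ 0.4358 -0.2782  0.1306] q [ 40.2  40.2  26.4  95.3 -57.  107.7  61.9] F [-0.997  -1.0991  4.0907] w 0.0445440194664488
[[ 0.9269 -0.1458  0.3459]
 [-0.3753 -0.3722  0.8489]
 [ 0.005  -0.9166 -0.3997]]
depr 23.561491315783858 az 67.83176647022522 x elev 0.2877209424259974
axis [0.0114 0.0352 0.9993] foot [ 0.4286 -0.2961  0.0863]
world d cm [-0.0599  0.0629 -0.0267] tool cm [-0.0792  0.0098  0.0434] dist 0.0908483891930456
```

Call:
{"api": "arm_command", "payload": {"translation": [[0,0.5,0.2],[0,0.4,0.2],[0,0.3,0.1]], "twist": [0,0,0]}}

```text
time_s: 29.0
tool_pos: [0.4355, -0.2785, 0.1234]
tool_rot: [-113.1, -0.5, -21.9]
force: [-3.0, -2.2, 10.0]
grip_width: 0.0448
```

```bash
python3 f.py
```

```text
t 29.0 p [ 0.4355 -0.2785  0.1234] q [ 40.5  41.1  26.2  95.2 -57.2 107.7  62.8] F [-3.0328 -2.1502  9.9508] w 0.04482530738702419
[[ 0.9276 -0.1388  0.3469]
 [-0.3735 -0.3674  0.8518]
 [ 0.0092 -0.9197 -0.3926]]
depr 23.118218353758103 az 67.83969611029585 x elev 0.5295894543244697
axis [0.0046 0.0297 0.9996] foot [ 0.4286 -0.2962  0.0789]
world d cm [-0.0641  0.0705  0.7087] tool cm [-0.0792 -0.6687 -0.2404] dist 0.7150493897130102
```

```bash
python3 - <<'E'
from h import *
for i in range(6):
    S=cam('scene');D=cam('side')
    o=telemetry.get_obs();print(o['time_s'],o['tool_pos'],o['force'],o['grip_width'])
a=cv2.resize(S['img'][60:250,150:340],None,fx=2.1,fy=2.1,interpolation=cv2.INTER_CUBIC);b=cv2.resize(D['img'][130:330,150:350],None,fx=2,fy=2,interpolation=cv2.INTER_CUBIC)
cv2.imwrite('pics/end.png',np.hstack([a,cv2.resize(b,(399,399))]))
E
python3 f.py
```

```text
29.1 [ 0.4355 -0.2785  0.1235] [-3.1273 -2.0467  9.8623] 0.04461318438463976
29.2 [ 0.4354 -0.2785  0.1236] [-2.4379 -1.658  10.1463] 0.04488672413492711
29.3 [ 0.4355 -0.2785  0.1236] [-3.1934 -1.6155 10.1204] 0.04456077376684288
29.4 [ 0.4355 -0.2785  0.1237] [-3.266  -1.4562  9.9024] 0.04453936544495666
29.5 [ 0.4355 -0.2785  0.1237] [-2.3422 -1.9058  9.0884] 0.04475356568055144
29.6 [ 0.4355 -0.2785  0.1236] [-3.4286 -2.3553  9.3821] 0.04502623016391495
t 29.6 p [ 0.4355 -0.2785  0.1236] q [ 40.5  41.1  26.2  95.2 -57.2 107.7  62.8] F [-3.4286 -2.3553  9.3821] w 0.04502623016391495
[[ 0.9276 -0.1387  0.3469]
 [-0.3735 -0.3675  0.8518]
 [ 0.0093 -0.9196 -0.3927]]
depr 23.120414457518528 az 67.84038179488155 x elev 0.5344946776988012
axis [0.0045 0.0297 0.9996] foot [ 0.4286 -0.2962  0.0791]
world d cm [-0.0647  0.0686  0.687 ] tool cm [-0.0792 -0.6481 -0.2338] dist 0.6934857289884109
```

View pics/end.png

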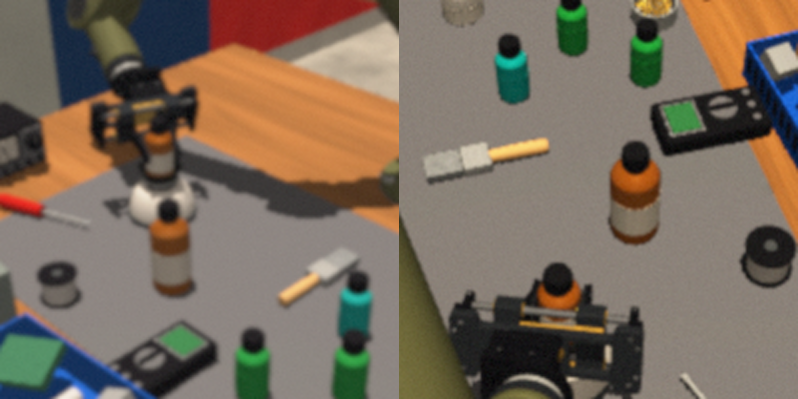

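```bash
python3 -c "
from cell import env,telemetry
print(env.sign_off());o=telemetry.get_obs();print(o['time_s'],o['tool_pos'],o['force'])"
```

```text
the job is handed in; nothing more can be done
None
the job is handed in; nothing more can be done
```

I picked up the small amber bottle, turned it over, brought it upright again and set it in the mixer's ring. I handed in at 29.6 s of the 48 s, with the gripper still holding the bottle pressed down.

**Tilting the tool:** moves only shift the tool or twist it about its own axis. To tilt it, I pushed the arm against its reach limits until it pointed about 21° below level. I then gripped the bottle's side and twisted about the tool's axis.

**Last checks:**
- **Turned over:** by tool pose the cap pointed about 45° below level (30° needed), and the picture agreed.
- **Centring:** the foot came to within about 1 mm of the measured ring centre by tool pose. It first touched at 86.3 mm, against 86 mm given for the seat.
- **Pressed:** the ring is about 7 mm down (the mixer runs from 5 mm). The force was about 9–10 N plus roughly 1.7 N of bottle weight, steady over the last 0.6 s. That fits the spring at about 7 mm, short of its stop.
- **Upright:** the bottle leans about 1.7°, worked out from the tool pose.
- **Bystanders:** those in the final picture look as they did at the start. The jar was not in that crop, and most of the tin and part of the screwdriver were cut off.

**What did not go cleanly:**
- The tool's tilt drifted by up to about 2° while carrying the bottle, and was still about 1.7° off at the end.
- The first tilt was partly lost and had to be redone.
- Side and scene rays cast to the ring's rim height disagreed by up to about 14 mm, so I used the point where the rays from the two views meet. Its height came out at 96–99 mm, against 102 mm expected.

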